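# Find the open head of the toy-eye press with the go gauge

### The arm

A 7-joint arm with a two-finger parallel gripper is mounted at the origin on the work surface. World frame = base frame: x ahead of the robot, y to its left, z up, the work surface at z = 0. Lengths are in mm, angles in rad, forces in N, time in s.
With the tool pointing down it reaches from about 350 to 900 mm from the base axis. Payload 8.1 kg.
Tool frame: the origin (TCP) lies at the very end of the fingers, on their centre line; the grasp point (between the pads) lies 19 mm behind it (pinch_z is the distance from the TCP to the grasp point, in mm); z points along the fingers, y is the line along which they close (so a half turn about z gives the same grasp; the last joint's range is limited). The gripper opens to 92 mm and grips with 3 to 60 N. Pads are 19 mm wide; open, the fingers measure 130 mm over their backs; the gripper's body (75 mm by 190 mm) begins 47 mm behind the grasp point.
Start: joints at [1.168, 0.434, 0.025, 1.573, -0.012, 1.134, -0.075], TCP at [184.557, -597.143, 226.742] pointing down, gripper open.
Joint ranges: [-2.62, 2.62], [-0.44, 2.09], [-1.27, 1.32], [0.08, 2.57], [-1.32, 4.46], [0.12, 2], [-2.74, 2.74]. Speed limits (rad/s): [2.22, 2.22, 3.01, 3.01, 3.14, 3.14, 3.14].

### API

Orientations are given as a unit quaternion [w, x, y, z].
In Python, from cell import observe, snapshot, camera_params, finish_job, pinch_z gives the robot as it stands.
- The arm moves only by the tool step_arm, never from a script. Its arguments are lists of equal length, an entry for each row: "travel": the shift along the tool's x, y, z in m, a list of three; "rot": the turn, a rotation vector about the tool's x, y, z in rad, a list of three. In form: {"travel": [[x, y, z], ...], "rot": [[wx, wy, wz], ...]}. A call has 1 to 20 rows; each row shifts and turns the commanded pose from where the row before left it, along the tool's axes as they then stand; what a row does not reach is not made up. A row lasts 1/12 s, in which the tool goes at most 41.7 mm and 7.16 degrees, less where a joint would pass 70% of its speed; a pose out of reach is approached as far as the arm can. A call with a gripper value outside its range is refused whole. "jaw" is the opening, from 0 (shut) to 1 (fully open), set as the call begins (left out, the last holds). The fingers move at their own pace and stop on an object; "grip_force" is the grip in N (left out, the last holds). Time passes only in rows, so rows that do not move let the fingers close. It gives the time, the measured TCP pose, the force, the opening and the grip force at its end, in the units of the state.
- observe(): the state, without advancing time (a new reading comes with each control period).
- snapshot(name): name is "side" or "top"; returns (picture, depth): 480x640x3 uint8, red, green, blue; 480x640 float32, mm along the optical axis (not along the pixel's ray), 0 where there is no reading.
- camera_params(name): a dict with "K" (3x3 intrinsics, pixels), "camera_from_world" (4x4, takes a point from world to camera coordinates). Camera axes: x right, y up, looking along -z (the intrinsics and any distortion apply to the point x, -y, -z); pixel columns grow to the right and rows downward; lengths in mm; the calibration is good to about 2 mm. A picture is of the moment at which its call begins. camera_params takes no time and is no camera call.
- finish_job(): hands the job in; it is judged then, once.
The state is a dict: "time": time; "joint_pos": joint angles; "joint_velocities": joint speeds; "tau": joint torques, N m; "position": TCP position; "eef_rot": TCP orientation; "ft_force": force on the tool from outside, world axes, zero at the start; "torque": the same for the moment, N m; "opening": finger opening in mm; "finger_force": force on a finger pad.
Only numpy, scipy, OpenCV 4.12 (cv2) and the standard library are available. Lean on these libraries where they do the work, as an engineer would, in place of code of your own. Each camera call takes 0.05 s, during which the arm holds its last target. There are 200 camera calls.

### The job

Only one of the three heads of the toy-eye setting press is set right, and you cannot see which. Take the go gauge by its blue handle and try its blade under the sprung orange finger into the throat of one head after another: where it jams, draw it out and try the next. Where it slides in, push it fully home, handle against the tongue, and leave it standing there on the table with the finger resting on the blade; do not disturb the other things on the table.

Things in the scene. Friction and masses are not known exactly. Their poses are not given: they have to be found in the camera images.
- gauge: Loose go gauge, about 0.16 kg, standing on the table: a blue handle block 80 long (x) x 22 wide (y) x 45 tall, with a flat steel blade 85 long x 24 wide x 4 thick out of the middle of its +x end, blade underside 20 above the handle's foot. Origin: centre of the handle's underside; x towards the nose, z up. Grip it across the 22 mm from above; it may slide on the table.
- gauge_nose (a point): Middle of the blade's front end, 125 ahead of the gauge's origin and 22 above it (mid-thickness).
- press: Green fixed press, 140 deep x 250 wide x 110 tall, three alike heads 75 apart (left = +y). Origin: on the table below the middle throat's mouth; x points into the throats; body front face at x = 0. Throats are level gaps 34 wide, 8 high, 70 deep, open to the front only. In two of them, drawn anew each time, a hidden die stops the blade dead 15 inside the mouth; the third is free.
- throat_left (a point): Middle of the left throat's mouth on its floor, 18.5 above the table, at y = 75 in the press frame; axes as the press. In front of every throat a steel tongue, 46 wide, its top level with the floor, stands 40 out towards the robot; two cheeks on it, 34 apart inside, 16 long from its front end, reach 44 above the table.
- throat_middle (a point): Middle of the middle throat's mouth on its floor, 18.5 above the table, at y = 0 in the press frame; axes as the press. With the handle standing on the table, the blade's underside runs 1.5 above tongue and throat floor; its top is 2.5 below the throat's roof.
- throat_right (a point): Middle of the right throat's mouth on its floor, 18.5 above the table, at y = -75 in the press frame; axes as the press. Fully home (any head): the handle's front face meets the tongue's front end, nose 45 inside the mouth.
- finger_left (a joint): Orange sprung hold-down finger, 20 wide, over the left tongue: hinged between the cheeks 38 above the table, 32 before the mouth, sloping down to a tip 20 above the table by the mouth. In rad: 0 = down, grows as the tip rises. The blade's nose lifts it with 1 to 2 N; it then rests on the blade at 0.1 to 0.2.
- finger_middle (a joint): Orange sprung hold-down finger, 20 wide, over the middle tongue: hinged between the cheeks 38 above the table, 32 before the mouth, sloping down to a tip 20 above the table by the mouth. In rad: 0 = down, grows as the tip rises. The blade's nose lifts it with 1 to 2 N; it then rests on the blade at 0.1 to 0.2.
- finger_right (a joint): Orange sprung hold-down finger, 20 wide, over the right tongue: hinged between the cheeks 38 above the table, 32 before the mouth, sloping down to a tip 20 above the table by the mouth. In rad: 0 = down, grows as the tip rises. The blade's nose lifts it with 1 to 2 N; it then rests on the blade at 0.1 to 0.2.
- spool: Bystander: black thread spool, 38 dia x 52 tall (mm). Origin: centre of its underside. To be left alone.
- drink_can: Bystander: green drink can, 66 dia x 115 tall (mm). Origin: centre of its underside. To be left alone.
- eye_tray: Bystander: wooden compartment tray, 100 x 130 x 30 (mm). Origin: centre of its underside. To be left alone.
- toy_bear: Bystander: hard plastic toy bear, about 60 wide x 99 tall (mm). Origin: centre of its underside. To be left alone.
- eraser: Bystander: blue and yellow block, 70 x 45 x 32 (mm). Origin: centre of its underside. To be left alone.
- tape_roll: Bystander: paper-coloured roll ring, 90 dia x 20 tall (mm). Origin: centre of its underside. To be left alone.
- bead_jar: Bystander: amber jar, 68 dia x 85 tall (mm). Origin: centre of its underside. To be left alone.
Things that resemble listed ones, but are neither listed nor needed, are in the scene too. Of the things like the gauge, leave any that is pink or yellow; of the rest the larger one is meant.

How it is judged (in metres and radians):
At the end, for the whole second after the job is handed in: The gauge stands released, at rest, upright on the table (within 8 mm, 0.12 rad), in line with the press within 0.15 rad, its nose 38 mm or more inside one throat (45 is home), within 8 mm of its middle, and that head's finger raised above 0.05 rad by the blade (((x of gauge_nose in the frame of throat_left above 0.038 m and y of gauge_nose in the frame of throat_left between -0.008 and 0.008 m and z of gauge_nose in the frame of throat_left between 0 and 0.008 m and value of joint finger_left above 0.05 rad) or (x of gauge_nose in the frame of throat_middle above 0.038 m and y of gauge_nose in the frame of throat_middle between -0.008 and 0.008 m and z of gauge_nose in the frame of throat_middle between 0 and 0.008 m and value of joint finger_middle above 0.05 rad) or (x of gauge_nose in the frame of throat_right above 0.038 m and y of gauge_nose in the frame of throat_right between -0.008 and 0.008 m and z of gauge_nose in the frame of throat_right between 0 and 0.008 m and value of joint finger_right above 0.05 rad)) and angle between the x axis of gauge and the x axis of press, either way round below 0.15 rad and angle between gauge's own z axis and vertical below 0.12 rad and height (world z) of gauge below 0.008 m and linear speed of gauge below 0.01 m/s); the robot touches nothing.
It fails at once if one of the bystanders is moved more than 30 mm (distance of any of spool, drink_can, eye_tray, toy_bear, eraser, tape_roll, bead_jar from where it was at the start of the episode above 0.03 m).
It also fails if it takes over 51 s, if anything falls off the work surface, if the arm or the gripper's body presses on something with over 40 N, if the wrist force passes 120 N, or if a joint passes its speed limit or range.

## Working session

There is one attempt and no reset: what is moved stays moved. The work goes in short steps, Python scripts to look and compute and a tool call to move; the robot and the scene stay as the last step left them, time stands still between calls to the robot, and variables do not carry over. Pictures are saved under pics/ and viewed, at most 10 in all, crops included, and the job is handed in when it is done.

Besides the shell and the picture viewer there is one more tool, called after "Emit:" as name(argument=value, ...) on one line, values as JSON. step_arm: Moves the arm, as the interface text tells. Its arguments: {"type":"object","properties":{"travel":{"type":"array","items":{"type":"array","items":{"type":"number"}}},"rot":{"type":"array","items":{"type":"array","items":{"type":"number"}}},"jaw":{"type":"number"},"grip_force":{"type":"number"}},"required":["travel","rot"]}

```bash
mkdir -p pics
cat > h.py <<'E'
import numpy as np,cv2
from cell import *
def take(n,tag):
    p,d=snapshot(n); cv2.imwrite(f'pics/{tag}.png',p[:,:,::-1]); np.savez(f'pics/{tag}.npz',p=p,d=d); return p,d
def cloud(n,d):
    c=camera_params(n);K=np.array(c['K']);T=np.linalg.inv(np.array(c['camera_from_world']))
    v,u=np.mgrid[:480,:640]
    x=(u-K[0,2])/K[0,0]*d; y=(v-K[1,2])/K[1,1]*d
    P=np.stack([x,-y,-d,np.ones_like(d)],-1)@T.T
    return P[...,:3]
E
python3 - <<'E'
from h import *
for n in('top','side'):
    take(n,n+'0'); c=camera_params(n); print({k:np.round(v,3).tolist() if not isinstance(v,str) else v for k,v in c.items()})
s=observe();print({k:np.round(v,3).tolist() for k,v in s.items()},pinch_z)
E
```

```text
{'K': [[443.512, 0.0, 325.055], [0.0, 443.512, 245.124], [0.0, 0.0, 1.0]], 'camera_from_world': [[0.003, -1.0, 0.003, -6.009], [0.993, 0.004, 0.115, -509.281], [-0.115, 0.002, 0.993, -1079.477], [0.0, 0.0, 0.0, 1.0]]}
{'K': [[535.925, 0.0, 316.731], [0.0, 535.925, 237.59], [0.0, 0.0, 1.0]], 'camera_from_world': [[-0.866, -0.5, -0.019, 430.83], [0.307, -0.561, 0.769, -212.967], [-0.395, 0.66, 0.639, -1002.205], [0.0, 0.0, 0.0, 1.0]]}
{'time': 0.1, 'joint_pos': [1.168, 0.435, 0.025, 1.574, -0.012, 1.134, -0.075], 'joint_velocities': [0.001, -0.001, 0.0, -0.002, -0.0, 0.0, 0.001], 'tau': [0.002, -66.913, 0.988, -31.515, -0.06, 0.038, 0.0], 'position': [184.383, -596.712, 226.016], 'eef_rot': [-0.001, 0.989, 0.149, -0.0], 'ft_force': [-0.342, -0.02, 0.372], 'torque': [0.001, 0.049, 0.006], 'finger_force': 0.0, 'opening': 91.781} 18.8
```

View pics/top0.png

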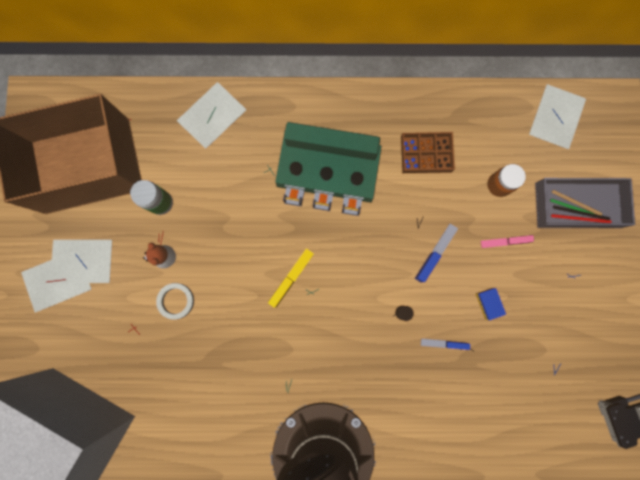

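View pics/side0.png

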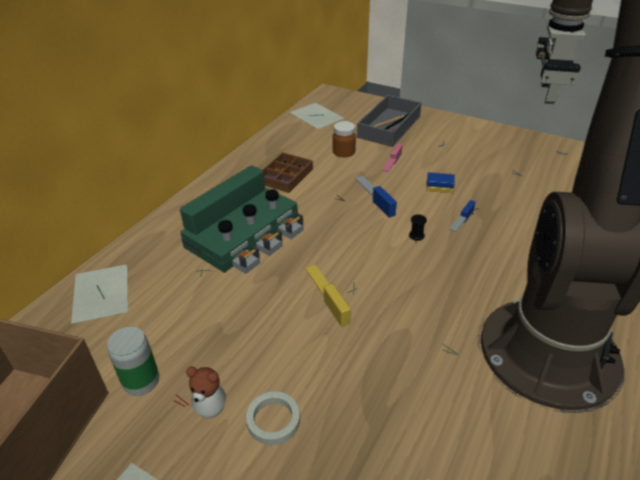

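The top view shows the wanted gauge, the larger blue one, with its handle at about (430,267) and blade to (452,228). The press tongues are near (293,195), (322,200) and (352,205). Next I measure both with depth.

Run:
```python
from h import *
for n,box in(('top',(210,300,400,470)),('side',(170,222,350,402))):
    z=np.load(f'pics/{n}0.npz');p=z['p'].astype(int);P=cloud(n,z['d'])
    r0,r1,c0,c1=box;m=np.zeros((480,640),bool);m[r0:r1,c0:c1]=1
    blue=m&(p[...,2]>p[...,0]+50)&(P[...,2]>38)&(P[...,2]<52)
    bl=m&(P[...,2]>14)&(P[...,2]<32)&(abs(p[...,2]-p[...,0])<40)
    for nm,k in(('handle',blue),('blade',bl)):
        Q=P[k]; 
        rect=cv2.minAreaRect(Q[:,:2].astype(np.float32)); print(n,nm,k.sum(),Q.mean(0).round(1),np.median(Q[:,2]).round(1),rect)
    # press
    g=(p[...,1]>p[...,0]+15)&(p[...,1]>p[...,2]+5)&(P[...,0]>500)&(abs(P[...,1])<200)&(P[...,2]>20)&(P[...,2]<140)
    Q=P[g];print(n,'press',g.sum(),cv2.minAreaRect(Q[:,:2].astype(np.float32)),np.percentile(Q[:,2],[2,20,50,80,98]).round())
    o=(p[...,0]>p[...,2]+90)&(p[...,0]>p[...,1]+50)&(P[...,0]>500)&(P[...,0]<700)&(abs(P[...,1])<200)&(P[...,2]>20)
    nn,l,st,ce=cv2.connectedComponentsWithStats(o.astype(np.uint8))
    for i in range(1,nn):
        if st[i,4]>8: print('fing',st[i,4],ce[i].round(1),P[l==i].mean(0).round(1))
    t=(P[...,2]>36)&(P[...,2]<50)&(P[...,0]>500)&(P[...,0]<640)&(abs(P[...,1])<150)&(abs(p[...,0]-p[...,2])<40)&(p.sum(2)>250)
    nn,l,st,ce=cv2.connectedComponentsWithStats(t.astype(np.uint8))
    for i in range(1,nn):
        if st[i,4]>8: print('cheek',st[i,4],ce[i].round(1),P[l==i].mean(0).round(1))
ims=[]
a=cv2.imread('pics/top0.png');b=cv2.imread('pics/side0.png')
A=cv2.resize(a[110:225,265:395],(520,460),interpolation=2)
cv2.imwrite('pics/c1.png',A)
```

```text
top handle 246 [ 456.1 -258.9   44.3] 44.4 ((456.3579406738281, -259.5046081542969), (18.801429748535156, 78.82788848876953), 55.89006805419922)
top blade 326 [ 519.4 -301.6   23.3] 23.4 ((491.2837219238281, -284.5268859863281), (23.049665451049805, 165.20860290527344), 56.7804069519043)
top press 5289 ((711.1129150390625, -10.9425048828125), (244.0394744873047, 137.9212188720703), 80.46077728271484) [ 45.  48.  51. 108. 112.]
fing 64 [293.4 193.8] [639.4  76.4  31.8]
fing 64 [322.6 198.5] [627.7   2.5  31.2]
fing 64 [351.9 203.3] [615.6 -71.7  30.9]
cheek 64 [353.2 195.9] [631.5 -74.   44.4]
cheek 12 [284.8 197.1] [628.4  96.8  42.4]
cheek 11 [299.7 199.5] [622.7  59.6  41.4]
cheek 13 [314.  202.2] [615.7  23.8  42.9]
cheek 14 [329.3 204.8] [609.3 -14.4  42.2]
cheek 16 [343.6 207. ] [603.4 -50.   44.2]
cheek 12 [358.7 209.9] [596.6 -87.8  41.6]
side handle 185 [ 450.8 -253.6   44.9] 45.4 ((452.79791259765625, -256.48162841796875), (21.806400299072266, 75.56949615478516), 55.32575607299805)
side blade 187 [ 522.3 -301.5   24.6] 24.9 ((492.6388854980469, -282.40509033203125), (27.077484130859375, 170.51370239257812), 55.0997314453125)
side press 5632 ((698.724853515625, -6.982421875), (251.4696502685547, 162.50595092773438), 80.72538757324219) [ 24.  49.  53. 104. 112.]
fing 10 [243.9 253.3] [637.1  77.9  34.2]
cheek 53 [283.8 215.3] [629.1 -73.   41.3]
cheek 16 [267.2 227.2] [638.2 -16.4  41.2]
```

View pics/c1.png

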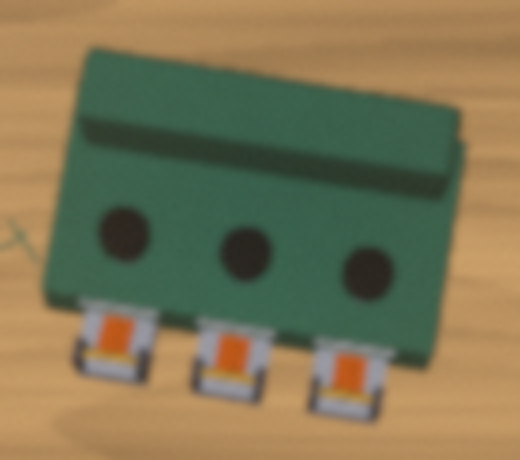

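Press yaw is about −0.166 with its origin near (643,0). The crop confirms the three tongues at about (117,340), (233,360) and (350,380), each with its orange finger down. The gauge origin is at about (456.5,−259.5), yaw −0.594.

Emit:
step_arm(travel=[[0, 0, 0], [0, 0, 0], [0, 0, 0], [0, 0, 0], [0, 0, 0], [0, 0, 0], [0, 0, 0], [0, 0, 0], [0.003, -0.036, 0], [0.003, -0.036, 0], [0.003, -0.036, 0], [0.003, -0.036, 0], [0.003, -0.036, 0], [0.003, -0.036, 0], [0.003, -0.036, 0], [0.003, -0.036, 0], [0.003, -0.036, 0], [0.003, -0.036, 0], [0.003, -0.036, 0], [0.003, -0.036, 0]], rot=[[0, 0, 0.1116], [0, 0, 0.1116], [0, 0, 0.1116], [0, 0, 0.1116], [0, 0, 0.1116], [0, 0, 0.1116], [0, 0, 0.1116], [0, 0, 0.1116], [0, 0, 0], [0, 0, 0], [0, 0, 0], [0, 0, 0], [0, 0, 0], [0, 0, 0], [0, 0, 0], [0, 0, 0], [0, 0, 0], [0, 0, 0], [0, 0, 0], [0, 0, 0]], jaw=1)

```text
time: 1.77
position: [456.5, -257.4, 226.6]
eef_rot: [-0.0, 0.956, -0.292, -0.0]
ft_force: [-0.1, -0.9, 0.9]
opening: 91.8
finger_force: 0.0
```

```bash
cat >> h.py <<'E'
def st():
    s=observe();w,x,y,z=s['eef_rot'];from scipy.spatial.transform import Rotation as R
    M=R.from_quat([x,y,z,w]).as_matrix();print('t',round(s['time'],2),'pos',np.round(s['position'],1),'yaw',np.arctan2(M[1,0],M[0,0]).round(4),'tilt',M[:2,2].round(4),'F',np.round(s['ft_force'],1),'op',round(s['opening'],1),'ff',round(float(s['finger_force']),1)); return s,M
def to(x,y,z):
    s,M=st(); print('tool delta',(M.T@(np.array([x,y,z])-s['position'])).round(1))
E
python3 -c "
from h import *
to(456.5,-259.5,6)"
```

```text
t 1.77 pos [ 456.5 -257.4  226.6] yaw -0.5931 tilt [-0.0003  0.0001] F [-0.1 -0.9  0.9] op 91.8 ff 0.0
tool delta [  1.3   1.7 220.6]
```

Emit:
step_arm(travel=[[0.001, 0.001, 0.035], [0, 0, 0.035], [0, 0, 0.035], [0, 0, 0.035], [0, 0, 0.03], [0, 0, 0.02], [0, 0, 0.015], [0, 0, 0.01], [0, 0, 0.004], [0, 0, 0], [0, 0, 0]], rot=[[0, 0, 0], [0, 0, 0], [0, 0, 0], [0, 0, 0], [0, 0, 0], [0, 0, 0], [0, 0, 0], [0, 0, 0], [0, 0, 0], [0, 0, 0], [0, 0, 0]])

```text
time: 2.68
position: [456.5, -260.7, 8.3]
eef_rot: [0.0, 0.956, -0.292, 0.0]
ft_force: [-0.1, 0.2, 0.1]
opening: 92.0
finger_force: 0.0
```

Emit:
step_arm(travel=[[0, 0, 0], [0, 0, 0], [0, 0, 0], [0, 0, 0], [0, 0, 0], [0, 0, 0], [0, 0, 0], [0, 0, 0], [0, 0, 0], [0, 0, 0]], rot=[[0, 0, 0], [0, 0, 0], [0, 0, 0], [0, 0, 0], [0, 0, 0], [0, 0, 0], [0, 0, 0], [0, 0, 0], [0, 0, 0], [0, 0, 0]], jaw=0, grip_force=30)

```text
time: 3.52
position: [456.1, -260.5, 7.7]
eef_rot: [0.0, 0.956, -0.292, -0.0]
ft_force: [0.8, -0.3, -0.0]
opening: 29.7
finger_force: 0.0
```

Run:
```python
from h import *
st()
a=-.166;ex=np.array([np.cos(a),np.sin(a)]);ey=np.array([-ex[1],ex[0]])
O=634*ex+106.1*ey;print('origin',O)
for n,y in(('L',75),('M',0),('R',-75)):
    print(n,O+ex*-190+ey*y)
```

```text
t 3.52 pos [ 456.1 -260.5    7.7] yaw -0.5931 tilt [-0. -0.] F [ 0.8 -0.3 -0. ] op 29.7 ff 0.0
origin [ 6.42816611e+02 -1.19806910e-01]
L [467.82132537 105.24456057]
M [455.42842534  31.27553983]
R [443.03552531 -42.69348091]
```

Emit:
step_arm(travel=[[0, 0, 0], [0, 0, 0], [0, 0, 0], [0, 0, 0], [0, 0, 0]], rot=[[0, 0, 0], [0, 0, 0], [0, 0, 0], [0, 0, 0], [0, 0, 0]])

```text
time: 3.93
position: [456.1, -260.4, 7.7]
eef_rot: [0.0, 0.956, -0.292, -0.0]
ft_force: [0.5, 0.2, -0.5]
opening: 22.1
finger_force: 29.9
```

```bash
python3 - <<'E'
from h import *
a=-.166;ex=np.array([np.cos(a),np.sin(a)]);ey=np.array([-ex[1],ex[0]])
z=np.load('pics/top0.npz');p=z['p'].astype(int);P=cloud('top',z['d'])
m=np.zeros((480,640),bool);m[240:315,260:322]=1
m&=(P[...,2]>10)&(p[...,0]>p[...,2]+110)
for lo,hi in((10,30),(32,60)):
    Q=P[m&(P[...,2]>lo)&(P[...,2]<hi)];r=cv2.minAreaRect(Q[:,:2].astype(np.float32));b=cv2.boxPoints(r)
    print(len(Q),np.median(Q[:,2]),r,b.round(),'press frame',np.c_[b@ex-634,b@ey-106].round())
E
python3 -c "
from h import *
st()"
```

```text
330 23.248873538592647 ((460.0872802734375, 57.2714729309082), (23.960886001586914, 84.83002471923828), 55.50703811645508) [[418.  71.]
 [488.  23.]
 [502.  43.]
 [432.  91.]] press frame [[-233.   34.]
 [-156.   -2.]
 [-146.   19.]
 [-223.   55.]]
291 43.91277081138992 ((392.3735656738281, 104.14987182617188), (21.498048782348633, 79.43971252441406), 55.528629302978516) [[354. 118.]
 [419.  73.]
 [431.  91.]
 [366. 135.]] press frame [[-305.   69.]
 [-233.   35.]
 [-224.   55.]
 [-296.   88.]]
t 3.93 pos [ 456.1 -260.4    7.7] yaw -0.593 tilt [-0.0001 -0.    ] F [ 0.5  0.2 -0.5] op 22.1 ff 29.9
```

Emit:
step_arm(travel=[[0, 0, -0.015], [0, 0, -0.025], [0, 0, -0.02], [0, 0, 0], [0, 0, 0], [0, 0, 0], [0, 0, 0], [-0.0055, -0.03, 0], [-0.0055, -0.03, 0], [-0.0055, -0.03, 0], [-0.0055, -0.03, 0], [-0.0055, -0.03, 0], [-0.0055, -0.03, 0], [-0.0055, -0.03, 0], [0, 0, 0], [0, 0, 0]], rot=[[0, 0, 0], [0, 0, 0], [0, 0, 0], [0, 0, -0.1068], [0, 0, -0.1068], [0, 0, -0.1068], [0, 0, -0.1068], [0, 0, 0], [0, 0, 0], [0, 0, 0], [0, 0, 0], [0, 0, 0], [0, 0, 0], [0, 0, 0], [0, 0, 0], [0, 0, 0]])

```text
time: 5.27
position: [452.7, -45.1, 67.7]
eef_rot: [-0.0, 0.997, -0.081, -0.0]
ft_force: [0.8, 0.5, -1.2]
opening: 21.7
finger_force: 29.9
```

Run:
```python
from h import *
to(452.9,-44.3,7.7)
p,d=take('top','t1');take('side','s1')
a=cv2.resize(p[180:300,290:410,::-1],(560,560),interpolation=2)
b=cv2.resize(np.load('pics/s1.npz')['p'][190:290,230:350,::-1],(672,560),interpolation=2)
cv2.imwrite('pics/c2.png',a)
P=cloud('top',d);q=p.astype(int)
m=np.zeros((480,640),bool);m[200:320,300:420]=1
bl=m&(P[...,2]>74)&(P[...,2]<92)&(P[...,0]>500)&(P[...,0]<600)
Q=P[bl];print(bl.sum(),Q.mean(0),cv2.minAreaRect(Q[:,:2].astype(np.float32)))
```

```text
t 5.27 pos [452.7 -45.1  67.7] yaw -0.1617 tilt [-0.0002  0.0004] F [ 0.8  0.5 -1.2] op 21.7 ff 29.9
tool delta [ 0.  -0.8 60. ]
70 [567.21690889 -63.76372256  83.34149086] ((567.433837890625, -63.77634048461914), (23.629213333129883, 17.731172561645508), 87.92057800292969)
```

View pics/c2.png

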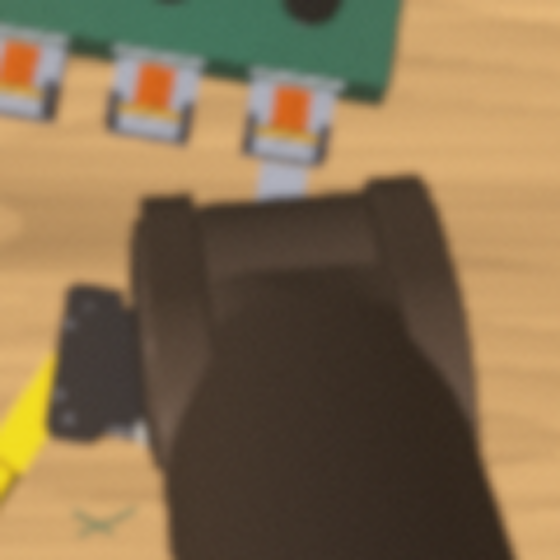

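The crop shows the blade at about (283,180), pointing at the right tongue and in line with it. I lower it and enter the right head.

Emit:
step_arm(travel=[[0, -0.0008, 0.03], [0, 0, 0.02], [0, 0, 0.007], [0, 0, 0.0025], [0, 0, 0], [0.006, 0, 0], [0.006, 0, 0], [0.006, 0, 0], [0.006, 0, 0], [0.006, 0, 0], [0.006, 0, 0], [0.006, 0, 0], [0.006, 0, 0], [0.006, 0, 0], [0.006, 0, 0], [0, 0, 0]], rot=[[0, 0, 0.004], [0, 0, 0], [0, 0, 0], [0, 0, 0], [0, 0, 0], [0, 0, 0], [0, 0, 0], [0, 0, 0], [0, 0, 0], [0, 0, 0], [0, 0, 0], [0, 0, 0], [0, 0, 0], [0, 0, 0], [0, 0, 0], [0, 0, 0]])

```text
time: 6.7
position: [513.8, -56.6, 8.3]
eef_rot: [-0.0, 0.996, -0.085, 0.001]
ft_force: [1.4, -0.4, -1.8]
opening: 21.7
finger_force: 30.0
```

Emit:
step_arm(travel=[[0.003, 0, 0], [0.003, 0, 0], [0.003, 0, 0], [0, 0, 0]], rot=[[0, 0, 0], [0, 0, 0], [0, 0, 0], [0, 0, 0]])

```text
time: 7.03
position: [521.8, -58.0, 8.3]
eef_rot: [0.0, 0.996, -0.085, 0.0]
ft_force: [1.8, 0.5, -3.2]
opening: 22.2
finger_force: 30.0
```

Emit:
step_arm(travel=[[0.003, 0, 0], [0.003, 0, 0], [0.003, 0, 0], [0, 0, 0]], rot=[[0, 0, 0], [0, 0, 0], [0, 0, 0], [0, 0, 0]])

```text
time: 7.37
position: [530.8, -59.5, 8.3]
eef_rot: [-0.0, 0.996, -0.085, 0.001]
ft_force: [0.6, -0.3, -3.0]
opening: 22.0
finger_force: 30.0
```

Emit:
step_arm(travel=[[0.004, 0, 0], [0.004, 0, 0], [0.004, 0, 0], [0.003, 0, 0], [0, 0, 0]], rot=[[0, 0, 0], [0, 0, 0], [0, 0, 0], [0, 0, 0], [0, 0, 0]])

```text
time: 7.78
position: [545.8, -62.1, 8.3]
eef_rot: [-0.0, 0.996, -0.085, 0.001]
ft_force: [1.4, -0.6, -3.3]
opening: 21.9
finger_force: 30.0
```

Emit:
step_arm(travel=[[0.002, 0, 0], [0.001, 0, 0], [0.001, 0, 0], [0, 0, 0]], rot=[[0, 0, 0], [0, 0, 0], [0, 0, 0], [0, 0, 0]])

```text
time: 8.12
position: [548.8, -62.6, 8.3]
eef_rot: [0.0, 0.996, -0.085, 0.0]
ft_force: [1.1, 0.6, -2.2]
opening: 21.8
finger_force: 30.0
```

No jam here, so I keep going until the handle meets the tongue.

Emit:
step_arm(travel=[[0.001, 0, 0], [0.001, 0, 0], [0, 0, 0]], rot=[[0, 0, 0], [0, 0, 0], [0, 0, 0]])

```text
time: 8.37
position: [550.9, -63.0, 8.3]
eef_rot: [0.0, 0.996, -0.085, 0.0]
ft_force: [1.2, 0.3, -2.5]
opening: 21.8
finger_force: 30.0
```

Emit:
step_arm(travel=[[0.001, 0, 0], [0.001, 0, 0], [0, 0, 0]], rot=[[0, 0, 0], [0, 0, 0], [0, 0, 0]])

```text
time: 8.62
position: [552.8, -63.3, 8.3]
eef_rot: [0.0, 0.996, -0.085, 0.0]
ft_force: [0.6, -0.2, -3.1]
opening: 21.8
finger_force: 30.0
```

Run:
```python
from h import *
st();p,d=take('side','s2')
cv2.imwrite('pics/c3.png',cv2.resize(p[170:290,220:360,::-1],(700,600),interpolation=2))
```

```text
t 8.62 pos [552.8 -63.3   8.3] yaw -0.1699 tilt [ 0.0004 -0.0001] F [ 0.6 -0.2 -3.1] op 21.8 ff 30.0
```

View pics/c3.png

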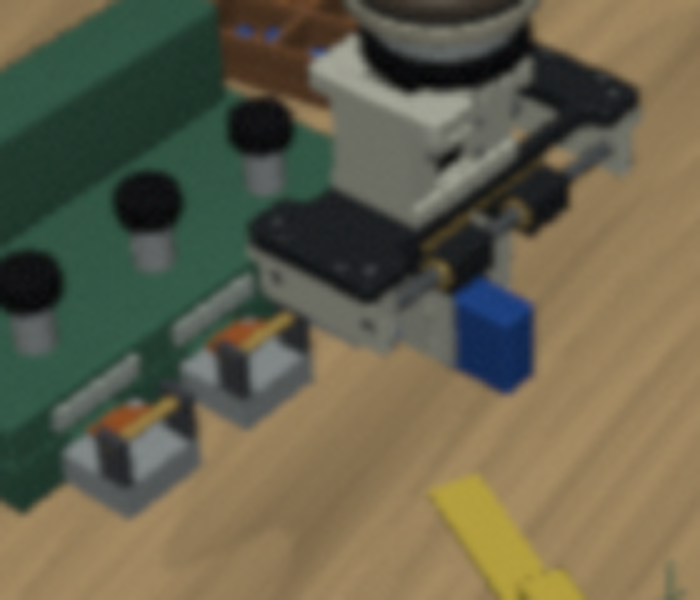

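The side crop shows the blue handle at (495,335) in the gripper in front of the right head. The other heads' fingers are untouched. There is no contact force yet, so I go a little further.

Emit:
step_arm(travel=[[0.001, 0, 0], [0.001, 0, 0], [0, 0, 0]], rot=[[0, 0, 0], [0, 0, 0], [0, 0, 0]])

```text
time: 8.92
position: [553.3, -63.4, 7.9]
eef_rot: [0.0, 0.996, -0.085, -0.001]
ft_force: [-4.8, 1.1, 0.6]
opening: 21.8
finger_force: 30.0
```

Emit:
step_arm(travel=[[0.001, 0, 0], [0.001, 0, 0], [0, 0, 0]], rot=[[0, 0, 0], [0, 0, 0], [0, 0, 0]])

```text
time: 9.17
position: [553.3, -63.5, 7.8]
eef_rot: [0.0, 0.996, -0.085, -0.003]
ft_force: [-11.0, 2.5, 7.0]
opening: 22.1
finger_force: 30.0
```

Run:
```python
from h import *
st()
# rear end of handle from side view, blue pixels top face z~45
for t in('s0','s2'): pass
p,d=take('side','s3');P=cloud('side',d);q=p.astype(int)
m=np.zeros((480,640),bool);m[215:260,295:345]=1
b=m&(q[...,2]>q[...,0]+50);Q=P[b]
a=-.166;ex=np.array([np.cos(a),np.sin(a)]);ey=np.array([-ex[1],ex[0]])
x=Q[:,:2]@ex-634;y=Q[:,:2]@ey-106.1
print(b.sum(),'x',np.percentile(x,[2,10,50,90]).round(1),'y',np.percentile(y,[2,50,98]).round(1),'z',np.percentile(Q[:,2],[2,98]).round(1))
```

```text
t 9.17 pos [553.3 -63.5   7.8] yaw -0.1696 tilt [-0.0058  0.0003] F [-11.    2.5   7. ] op 22.1 ff 30.0
241 x [-120.8 -119.2 -109.2  -94. ] y [-84.9 -69.9 -65.2] z [ 8.7 48.1]
```

Home contact is felt: 11 N, with the handle rear at −120 in the press frame, as expected. I relax the push, open, back up and check.

Emit:
step_arm(travel=[[-0.002, 0, 0.0002], [-0.001, 0, 0], [0, 0, 0]], rot=[[0, 0, 0], [0, 0, 0], [0, 0, 0]])

```text
time: 9.47
position: [553.3, -63.4, 7.9]
eef_rot: [0.0, 0.996, -0.085, -0.0]
ft_force: [-2.9, 0.6, -1.4]
opening: 21.8
finger_force: 30.0
```

Emit:
step_arm(travel=[[0, 0, 0], [0, 0, 0], [0, 0, 0], [0, 0, 0], [0, 0, 0], [0, 0, 0], [0, 0, 0], [0, 0, 0]], rot=[[0, 0, 0], [0, 0, 0], [0, 0, 0], [0, 0, 0], [0, 0, 0], [0, 0, 0], [0, 0, 0], [0, 0, 0]], jaw=0.6)

```text
time: 10.13
position: [553.6, -63.4, 8.0]
eef_rot: [0.0, 0.996, -0.085, 0.0]
ft_force: [-0.2, 0.1, 0.1]
opening: 55.1
finger_force: 0.0
```

Emit:
step_arm(travel=[[0, 0, -0.01], [0, 0, -0.02], [0, 0, -0.03], [0, 0, -0.035], [0, 0, -0.035], [-0.03, 0, -0.03], [-0.035, 0, 0], [-0.035, 0, 0], [-0.035, 0, 0], [-0.02, 0, 0], [0, 0, 0], [0, 0, 0]], rot=[[0, 0, 0], [0, 0, 0], [0, 0, 0], [0, 0, 0], [0, 0, 0], [0, 0, 0], [0, 0, 0], [0, 0, 0], [0, 0, 0], [0, 0, 0], [0, 0, 0], [0, 0, 0]])

```text
time: 11.13
position: [400.8, -37.2, 168.4]
eef_rot: [0.0, 0.996, -0.085, 0.001]
ft_force: [2.2, -0.3, 0.2]
opening: 55.1
finger_force: 0.0
```

Run:
```python
from h import *
st()
a=-.166;ex=np.array([np.cos(a),np.sin(a)]);ey=np.array([-ex[1],ex[0]])
ims=[]
for n,(r0,r1,c0,c1) in(('side',(170,290,230,350)),('top',(170,270,310,410))):
    p,d=take(n,n+'4');P=cloud(n,d);q=p.astype(int)
    m=np.zeros((480,640),bool);m[r0:r1,c0:c1]=1
    b=m&(q[...,2]>q[...,0]+50)&(P[...,2]>38);Q=P[b]
    if len(Q)>10: print(n,len(Q),np.median(Q[:,2]),cv2.minAreaRect(np.c_[Q[:,:2]@ex-634,Q[:,:2]@ey-31.1].astype(np.float32)))
    ims.append(cv2.resize(p[r0:r1,c0:c1,::-1],(400,400),interpolation=2))
cv2.imwrite('pics/c4.png',np.hstack(ims))
```

```text
t 11.13 pos [400.8 -37.2 168.4] yaw -0.1695 tilt [ 0.0014 -0.0003] F [ 2.2 -0.3  0.2] op 55.1 ff 0.0
side 246 45.56351342564733 ((-398.9774169921875, 336.41607666015625), (65.10049438476562, 998.275146484375), 43.189022064208984)
top 244 45.124319359682886 ((-148.1736297607422, 5.452566146850586), (25.54561996459961, 222.04312133789062), 83.6301040649414)
```

View pics/c4.png

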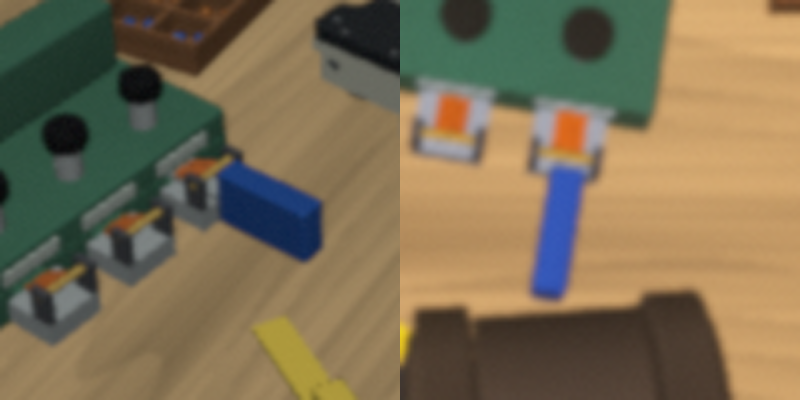

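The crop shows the blue handle standing against the right tongue: side view at (270,210), top view from (567,170) to (550,295). The blade is under the raised orange finger and the gripper is clear. I hand in.

```bash
python3 -c "
from cell import *
print(finish_job())"
```

```text
the job is handed in; nothing more can be done
None
```

The go gauge slid into the right head at the first try, so I did not test the other two. I pushed it home against the tongue, left it standing released with the orange finger resting on its blade, and handed the job in at about 11 s of the allowed 51 s (no verdict was shown).

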